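Set out the soldering things on their shape-marked mats

ROBOT

A 7-joint arm with a two-finger parallel gripper is mounted at the origin on a cart in front of the work surface, level with it; the furniture and walls round the work are solid. World frame = base frame: x ahead of the robot, y to its left, z up, the work surface at z = 0. Lengths are in m, angles in degrees, forces in N, time in s.
With the tool pointing down it reaches from about 0.425 to 0.875 m from the base axis. Payload 4.7 kg.
Tool frame: the origin (TCP) lies on the centre line of the jaws, within the pads' length; the fingertips stand ahead of it and the grasp point (between the pads) lies 2 mm behind it (env.tip_reach is the x of the fingertips in the tool frame, in m); x points along the fingers, z is the direction in which the jaws open and shut, and the axes are right-handed (so a half turn about x gives the same grasp; the last joint's range is limited). The gripper opens to 87 mm and grips with 3 to 60 N. Pads are 19 mm wide; open, the fingers measure 117 mm over their backs; the gripper's body (75 mm by 190 mm) begins 51 mm behind the grasp point.
Start: joints at [75.636, 18.392, -4.016, 83.108, 1.295, 78.541, -3.26], TCP at [0.17, -0.627, 0.24] pointing down, gripper open.
Joint ranges: [-163.93, 163.93], [-17.29, 119.83], [-79.2, 71.16], [3.27, 140.29], [-89.18, 269.18], [5.43, 117.66], [-154.24, 154.24]. Speed limits (degrees/s): [147.25, 147.25, 180, 180, 180, 180, 180].

INTERFACE

Orientations are given as [roll, pitch, yaw] about the fixed x, y, z axes, in that order (R = Rz(yaw) Ry(pitch) Rx(roll)).
In Python, from cell import telemetry, optics, env, models gives the robot as it stands.
- The arm moves only by the shell command python3 -m pendant 'ROWS' [FORCE]. ROWS is JSON, a list of rows, each a list of 3 entries, a list of its own where there are three numbers: the finger opening in mm, from 0 to 87, then the shift along the tool's x, y, z in mm, then the turn, a rotation vector about the tool's x, y, z in rad. A call has 1 to 10 rows; each row is the pose to reach, as a shift and turn from the pose commanded when the call began, along the tool's axes at that moment; what a row does not reach only later rows make up. A row lasts 1/12 s, in which the tool goes at most 41.7 mm and 7.16 degrees, less where a joint would pass 70% of its speed; a pose out of reach is approached as far as the arm can. A call with a gripper value outside its range is refused whole. The fingers move at their own pace and stop on an object; FORCE is the grip in N (left out, the last holds). Time passes only in rows, so rows that repeat a pose let the fingers close. It gives the time, the measured TCP pose, the force and the opening at its end, in the units of the state.
- telemetry.get_obs(): the state, without advancing time (a new reading comes with each control period).
- optics.read_camera(name): name is "side" or "top" or "wrist"; returns a dict with "image" (480x640x3 uint8, blue, green, red), "range_z" (480x640 float32, m along the optical axis (not along the pixel's ray), 0 where there is no reading), "fx", "fy", "cx", "cy" (pixels), "cam_to_world" (4x4, takes a point from camera to world coordinates). Camera axes: x right, y up, looking along -z (the intrinsics and any distortion apply to the point x, -y, -z); pixel columns grow to the right and rows downward; lengths in m; the calibration is good to about 2 mm. A picture is of the moment at which its call begins.
- env.sign_off(): hands the job in, once; it reports no verdict.
Trained networks look in the newest picture that a camera, given by its name, has taken for a name from the list of things; names that differ only in an ending like _2 or _b are one class to them, and where a whole thing is asked for, a point or a joint stands for the part that bears it (a point fixed in the world has none). Each returns a list of dicts, best first, with "confidence" (0 to 1); they miss things now and then, are a little off and sometimes report something else, mostly with a low value. They report only what shows in the picture. A call takes as long as a camera call.
- models.masks_of(camera, label): "pixels" (480x640 bool, what is visible of it) and "extent" ([left, top, right, bottom] as shares, 0 to 1, of the picture: columns of its width, rows of its height, round what is visible of it).
- models.landmark_of(camera, label): "centre" ([row, column] as shares, 0 to 1, of the picture: columns of its width, rows of its height: a listed point, or the origin of a listed thing).
The state is a dict: "time_s": time; "qpos": joint angles; "joint_velocities": joint speeds; "effort": joint torques, N m; "tool_pos": TCP position; "tool_rot": TCP orientation; "force": force on the tool from outside, world axes, zero at the start; "wrist_torque": the same for the moment, N m; "grip_width": finger opening in m.
Only numpy, scipy, OpenCV 4.12 (cv2) and the standard library are available. Lean on these libraries where they do the work, as an engineer would, in place of code of your own. Each camera call takes 0.05 s, during which the arm holds its last target.

TASK

Set out the bench: put the red pot, the solder spool, the dark blue ring box and the purple lighter each on the round mat that shows its shape in its colour, centred on that shape and lying the way the shape lies, upright or flat as they stand now. Leave the grey dish and the wooden wedge at the back where they are.

Things in the scene. Friction and masses are not known exactly. Their poses are not given: they have to be found in the camera images.
- pot: small red round jar with a white screw lid, 40 mm across, 38 mm tall (the lid, 40 mm across, is the top 14 mm; the body is 38 mm across), 0.1 kg, standing upright. Origin: centre of its underside; z up
- spool: spool of solder wire with black flanges, 48 mm across, 22 mm tall, 0.09 kg, standing on a flange with its axis upright; solid for grasping. Origin: centre of its underside; z up along its axis
- ring_case: dark blue ring box, shut (the lid does not move), 45 mm (x) by 50 mm (y) by 34 mm tall, 0.05 kg. Origin: centre of its underside; x and y along its sides, z up
- lighter: purple lighter with a metal end, lying on its flat side, 24 mm wide (x), 78 mm long (y), 12 mm thick, 0.03 kg; the body, good for grasping across x, runs from y = -39 to +19 mm. Origin: centre of its underside; z up
- mat_red: mat for the red pot: a filled red disc 46 mm across in the middle; flat round rubber mat fixed to the cabinet top, 92 mm across, 3 mm thick, off-white with a black edge. Origin: centre of its underside, right below the centre of the coloured shape, on the cabinet top; z up
- mat_black: mat for the spool: a filled black disc 54 mm across with a small off-white dot in the middle; flat round rubber mat fixed to the cabinet top, 92 mm across, 3 mm thick, off-white with a black edge. Origin: centre of its underside, right below the centre of the coloured shape, on the cabinet top; z up
- mat_blue: mat for the ring box: a filled dark blue square of 53 mm in the middle (the box may sit with either pair of sides along the square); flat round rubber mat fixed to the cabinet top, 92 mm across, 3 mm thick, off-white with a black edge. Origin: centre of its underside, right below the centre of the coloured shape, on the cabinet top; z up, x and y along the sides of the square
- mat_purple: mat for the lighter: a filled purple bar 28 mm (x) by 80 mm (y) in the middle; the lighter may lie either way round along it; flat round rubber mat fixed to the cabinet top, 92 mm across, 3 mm thick, off-white with a black edge. Origin: centre of its underside, right below the centre of the coloured shape, on the cabinet top; z up, y along the bar
- dish: bystander: small grey dish with a white stick in it, about 72 mm across, 25 mm tall, loose at the back of the cabinet top. Origin: centre of its underside
- wedge: bystander: beech wedge block 50 x 69 x 43 mm, loose at the back of the cabinet top. Origin: centre of its underside

How it is judged:
By the outcome, as a careful person would: the job done as asked, in the order asked, and still so for the second after the job is handed in, with the robot touching nothing.
It also fails if it takes over 96 s, if anything falls off the work surface, if the arm or the gripper's body presses on something with over 40 N, if the wrist force passes 120 N, or if a joint passes its speed limit or range.

## Working session

There is one attempt and no reset: what is moved stays moved. The work goes in short steps, Python scripts to look and compute and a shell command to move; the robot and the scene stay as the last step left them, time stands still between calls to the robot, and variables do not carry over. Pictures are saved under pics/ and viewed, and the job is handed in when it is done.

```bash
ls; mkdir -p pics
cat > h.py <<'E'
import numpy as np,cv2
from cell import telemetry,optics,env,models
def pose():
    o=telemetry.get_obs(); return o
E
python3 - <<'E'
from h import *
o=telemetry.get_obs(); print(o); print(env.tip_reach)
for n in ["top","side","wrist"]:
    c=optics.read_camera(n); cv2.imwrite(f"pics/{n}0.png",c["image"]); print(n,c["fx"],c["fy"],c["cx"],c["cy"],c["cam_to_world"].round(3).tolist(),[k for k in c])
E
```

```text
pics
{'time_s': 0.0, 'qpos': array([75.63607686, 18.43905324, -4.01378859, 83.17435992,  1.29680322,
       78.54030562, -3.26254941]), 'joint_velocities': array([-0.05730128,  0.03312221,  0.02825946,  0.04022511, -0.06511093,
       -0.05544268, -0.03919169]), 'effort': array([-3.05278872e-04, -4.91292679e+01, -4.04075012e-01, -3.12527347e+01,
       -6.39960472e-02,  4.39003017e-02,  1.99450155e-04]), 'tool_pos': array([ 0.16990359, -0.62686929,  0.23846607]), 'tool_rot': array([-175.76414554,   89.89131929,  109.40567182]), 'force': array([-0.55242714,  0.09291192, -0.75317605]), 'wrist_torque': array([0.0001163 , 0.03683578, 0.00801102]), 'grip_width': 0.0871003446126983}
0.017
top 532.9067705215957 532.9067705215957 318.48995577771694 247.648405028536 [[0.001, 0.997, -0.077, 0.462], [-1.0, -0.001, -0.023, 0.043], [-0.023, 0.077, 0.997, 0.898], [0.0, 0.0, 0.0, 1.0]] ['image', 'range_z', 'fx', 'fy', 'cx', 'cy', 'cam_to_world']
side 543.3249460839772 543.3249460839772 320.24483594466136 248.39059367690658 [[1.0, -0.01, -0.025, 0.529], [-0.016, 0.531, -0.847, -0.671], [0.022, 0.847, 0.531, 0.494], [0.0, 0.0, 0.0, 1.0]] ['image', 'range_z', 'fx', 'fy', 'cx', 'cy', 'cam_to_world']
wrist 339.51060474345354 339.51060474345354 322.62341102769363 237.26426737449026 [[0.261, 0.925, 0.277, 0.246], [-0.965, 0.251, 0.073, -0.604], [-0.002, -0.286, 0.958, 0.383], [0.0, 0.0, 0.0, 1.0]] ['image', 'range_z', 'fx', 'fy', 'cx', 'cy', 'cam_to_world']
```

View pics/top0.png

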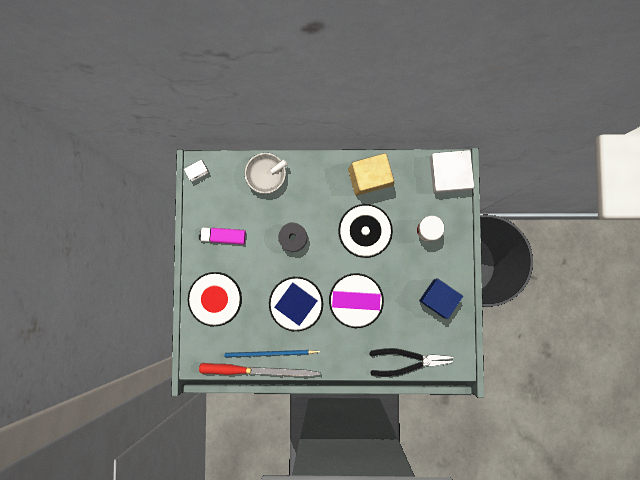

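View pics/side0.png

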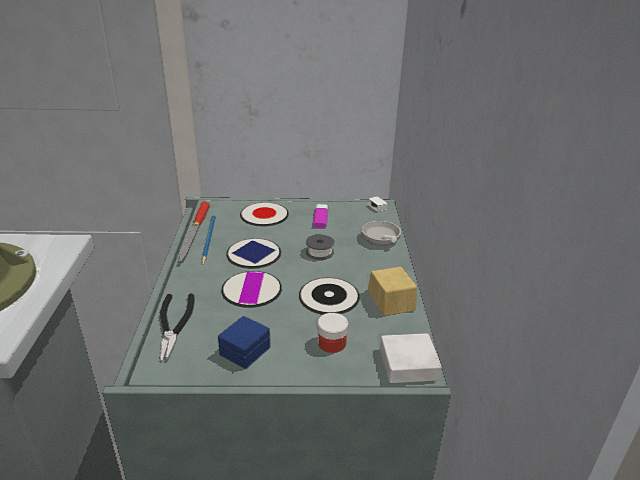

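```bash
cat >> h.py <<'E'
def world(c,rows,cols,z=None):
    """pixels->world using depth, or intersect with plane z"""
    T=c["cam_to_world"]; rows=np.asarray(rows,float);cols=np.asarray(cols,float)
    d=np.stack([(cols-c["cx"])/c["fx"],-(rows-c["cy"])/c["fy"],-np.ones_like(rows)],-1)
    if z is None:
        r=c["range_z"][rows.astype(int),cols.astype(int)]; p=d*r[:,None]
        return (p@T[:3,:3].T+T[:3,3])[r>0]
    D=d@T[:3,:3].T; s=(z-T[2,3])/D[:,2]
    return T[:3,3]+D*s[:,None]
def rect(xy):
    (c,s,a)=cv2.minAreaRect((xy*1000).astype(np.float32)); return np.round(c,1),np.round(s,1),round(a,1)
E
cat > find.py <<'E'
from h import *
import sys
H=dict(pot=.038,spool=.022,ring_case=.034,lighter=.012,mat_red=.003,mat_black=.003,mat_blue=.003,mat_purple=.003,dish=.025,wedge=.043)
for cam in sys.argv[1].split(','):
  c=optics.read_camera(cam)
  for n in (sys.argv[2].split(',') if len(sys.argv)>2 else H):
    m=models.masks_of(cam,n)
    if not m: print(cam,n,"none");continue
    r,k=np.nonzero(m[0]["pixels"]); p=world(c,r,k)
    top=p[p[:,2]>np.percentile(p[:,2],90)-.006] if H[n]>.003 else p
    lm=models.landmark_of(cam,n)
    l=None
    if lm: l=world(c,[lm[0]["centre"][0]*480],[lm[0]["centre"][1]*640],0.0)[0][:2].round(4)*1000
    print(cam,n,round(m[0]["confidence"],2),len(r),"z",np.percentile(p[:,2],[5,50,95]).round(3),"rect",*rect(top[:,:2]),"lm",l)
E
python3 find.py top,side
```

```text
top pot 0.74 544 z [0.015 0.036 0.038] rect [ 561.1 -120.2] [37.8 40.6] 1.5 lm [ 563.2 -118.7]
top spool 0.83 612 z [0.015 0.021 0.023] rect [547.4 107.3] [46.7 43.8] 89.1 lm [552.3 106.9]
top ring_case 0.65 1013 z [0.009 0.032 0.035] rect [ 447.2 -136.4] [50.3 45.3] 55.2 lm [ 446.  -134.7]
top lighter 0.91 669 z [0.004 0.009 0.012] rect [552.2 227.2] [77.3 24.5] 86.0 lm [552.3 225.9]
top mat_red 0.84 2353 z [-0.001  0.002  0.004] rect [445.7 239.4] [89.4 90.6] 1.2 lm [442.8 243.8]
top mat_black 0.97 2305 z [-0.001  0.002  0.004] rect [560.8 -15.3] [90.7 91.2] 62.6 lm [554.6 -12.2]
top mat_blue none
top mat_purple 0.62 2280 z [-0.001  0.002  0.005] rect [443.4   1.9] [88.3 89. ] 45.3 lm [ 559.7 -118.8]
top dish 0.62 1360 z [0.004 0.009 0.019] rect [656.4 153.8] [68.5 69.8] 83.7 lm [654.4 148.5]
top wedge 0.72 1300 z [0.014 0.039 0.042] rect [652.4 -25.1] [49.3 59.4] 14.8 lm [652.  -28.2]
side pot 0.96 1058 z [0.004 0.033 0.038] rect [ 564.  -122.5] [40.8 39.2] 89.7 lm [ 566.4 -124.1]
side spool 0.7 613 z [0.001 0.02  0.023] rect [551.9 106.4] [49.8 44. ] 67.1 lm [548.7 100.5]
side ring_case 0.58 1831 z [0.005 0.031 0.034] rect [ 449.1 -138.9] [51.4 46.8] 55.6 lm [ 444.3 -133.8]
side lighter 0.63 305 z [0.001 0.01  0.012] rect [554.8 223.8] [78.  23.6] 85.8 lm [ 563.3 -116.4]
side mat_red 0.58 920 z [0.001 0.003 0.004] rect [445.4 237.6] [91.5 94. ] 69.5 lm [447.8 240.2]
side mat_black none
side mat_blue none
side mat_purple 0.96 1728 z [0.001 0.003 0.004] rect [446.1  -1.8] [90.5 90.1] 72.7 lm [4.443e+02 2.000e-01]
side dish 0.7 789 z [0.006 0.012 0.019] rect [658.6 151.5] [70.3 66.4] 81.0 lm [658.8 150.9]
side wedge 0.58 1856 z [0.004 0.033 0.042] rect [655.1 -27.7] [50.6 61. ] 15.0 lm [653.5 -28. ]
```

```bash
cat > mats.py <<'E'
from h import *
# seeds approx world centres (mm)
S=dict(red=(444,239),black=(561,-16),blue=(440,110),purple=(444,1))
for cam in ["top","side"]:
  c=optics.read_camera(cam); im=c["image"].astype(int); hsv=cv2.cvtColor(c["image"],cv2.COLOR_BGR2HSV)
  r,k=np.mgrid[0:480,0:640]; P=world(c,r.ravel(),k.ravel(),.003)[:,:2]*1000
  for n,s in S.items():
    near=np.hypot(*(P-np.array(s)).T).reshape(480,640)<48
    h,sa,v=hsv[...,0],hsv[...,1],hsv[...,2]
    if n=="red": m=((h<10)|(h>170))&(sa>120)
    elif n=="black": m=(v<90)&(np.hypot(*(P-np.array(s)).T).reshape(480,640)<36)
    elif n=="blue": m=(h>105)&(h<130)&(sa>120)
    else: m=(h>135)&(h<165)&(sa>120)
    m=m&near
    # white+shape whole mat outline: v high
    nl,lab,st,ce=cv2.connectedComponentsWithStats(m.astype(np.uint8)); i=1+np.argmax(st[1:,4]); m=lab==i
    pts=P[m.ravel()]
    w=(((sa<40)&(v>150))|m)&near; pw=P[w.ravel()]
    hull=lambda q: cv2.convexHull(q.astype(np.float32))
    print(cam,n,"shape mean",pts.mean(0).round(1),"rect",*rect(pts/1000),"white circ",*[np.round(x,1) for x in cv2.minEnclosingCircle(hull(pw))])
E
python3 mats.py
```

```text
top red shape mean [445.2 239.3] rect [444.7 239.3] [43.6 43.9] 0.8 white circ [443.9 239. ] 47.9
top black shape mean [560.1 -14.7] rect [560.8 -14.6] [50.5 50.9] 89.8 white circ [561. -16.] 48.0
top blue shape mean [437.1 102.4] rect [437.1 102.4] [51.5 50.8] 53.9 white circ [440. 110.] 48.0
top purple shape mean [442.7   1.3] rect [442.7   1.3] [79.4 26.9] 86.3 white circ [444.   1.] 47.9
side red shape mean [447.1 239.1] rect [447.  239.8] [42.1 43.1] 29.3 white circ [447.2 238.8] 42.5
side black shape mean [562.6 -16. ] rect [563.  -15.6] [51.2 49.9] 0.7 white circ [561.8 -18.8] 45.2
side blue shape mean [439.4 101.6] rect [439.4 102.3] [49.8 49.8] 53.6 white circ [439.4 101.6] 42.5
side purple shape mean [444.6  -1. ] rect [444.7   1.1] [80.2 26.5] 86.5 white circ [444.5   3.4] 45.5
```

```bash
cat > go.py <<'E'
# usage: go.py x y z(mm TCP) jawdir(deg)  -> shift/turn from current measured pose
from h import *; import sys
from scipy.spatial.transform import Rotation as R
o=telemetry.get_obs(); p=np.array(o["tool_pos"])*1000; Rc=R.from_euler("xyz",o["tool_rot"],degrees=True); M=Rc.as_matrix()
cur=np.degrees(np.arctan2(M[1,2],M[0,2]))
a=list(map(float,sys.argv[1:])); t=np.array(a[:3])
j=a[3] if len(a)>3 else cur
d=(j-cur+90)%180-90; j=cur+d; J=np.radians(j)
x=np.array([0,0,-1.]); z=np.array([np.cos(J),np.sin(J),0]); y=np.cross(z,x)
Rt=R.from_matrix(np.stack([x,y,z],1))
print("t",round(o["time_s"],2),"p",p.round(1),"jaw",cur.round(1),"->",round(j,1),"tilt",M[:,0].round(3),"grip",round(o["grip_width"]*1000,1),"F",np.round(o["force"],1),"q",np.round(o["qpos"],0))
s=M.T@(t-p); rv=(Rc.inv()*Rt).as_rotvec()
print("shift",s.round(1).tolist(),"turn",rv.round(3).tolist(),"rows min",round(np.linalg.norm(s)/41.7,1),round(np.degrees(np.linalg.norm(rv))/7.16,1))
E
python3 go.py 562.5 -121.4 120 90
python3 - <<'E'
from h import *
c=optics.read_camera("top")
for r,k in [(172,452),(180,452),(160,455),(170,197),(270,475),(270,480)]:
    print(r,k,world(c,[r],[k]).round(3))
E
```

```text
t 2.2 p [ 170.1 -627.4  239.6] jaw -74.8 -> -90.0 tilt [ 0. -0. -1.] grip 86.7 F [ 0.6  0.3 -0.2] q [76. 18. -4. 83.  1. 79. -3.]
shift [119.5, 511.2, -385.7] turn [0.265, 0.0, 0.0] rows min 15.6 2.1
172 452 [[ 0.655 -0.157  0.024]]
180 452 [[ 0.642 -0.157  0.022]]
160 455 [[ 0.675 -0.163  0.023]]
170 197 [[0.663 0.27  0.012]]
270 475 [[ 0.493 -0.198 -0.001]]
270 480 [[ 0.493 -0.206  0.001]]
```

```bash
python3 -m pendant '[[87,[40,255,-192],[0.13,0,0]],[87,[40,255,-192],[0.13,0,0]],[87,[40,255,-192],[0.13,0,0]],[87,[70,511,-386],[0.265,0,0]],[87,[70,511,-386],[0.265,0,0]],[87,[70,511,-386],[0.265,0,0]],[87,[70,511,-386],[0.265,0,0]],[87,[70,511,-386],[0.265,0,0]],[87,[70,511,-386],[0.265,0,0]],[87,[70,511,-386],[0.265,0,0]]]' 20; python3 go.py 562.5 -121.4 100 90
```

```text
time_s: 3.08
tool_pos: [0.4237, -0.2997, 0.1938]
tool_rot: [34.7, 89.9, -55.3]
force: [1.0, -0.3, -0.6]
grip_width: 0.087
t 3.08 p [ 423.7 -299.7  193.8] jaw -90.0 -> -90.0 tilt [ 0.001 -0.001 -1.   ] grip 87.0 F [ 1.  -0.3 -0.6] q [ 51.   5. -19. 105.   2.  71. -59.]
shift [93.7, 138.7, -178.4] turn [-0.0, 0.001, -0.001] rows min 5.9 0.0
```

```bash
python3 -m pendant '[[70,[60,139,-178],[0,0,0]],[70,[60,139,-178],[0,0,0]],[70,[60,139,-178],[0,0,0]],[70,[60,139,-178],[0,0,0]],[70,[60,139,-178],[0,0,0]],[70,[60,139,-178],[0,0,0]],[70,[94,139,-178],[0,0,0]],[70,[94,139,-178],[0,0,0]],[70,[94,139,-178],[0,0,0]]]' 20; python3 go.py 562.5 -121.4 27 90
python3 - <<'E'
from h import *
c=optics.read_camera("wrist");cv2.imwrite("pics/w1.png",c["image"])
E
```

```text
time_s: 3.83
tool_pos: [0.5602, -0.1232, 0.098]
tool_rot: [-100.5, 89.7, 169.5]
force: [0.6, 0.3, 0.8]
grip_width: 0.0701
t 3.83 p [ 560.2 -123.2   98. ] jaw -90.0 -> -90.0 tilt [-0.004  0.001 -1.   ] grip 70.1 F [0.6 0.3 0.8] q [ 34.  18. -28. 103.   9.  62. -87.]
shift [71.0, 2.6, -1.8] turn [0.0, -0.001, 0.004] rows min 1.7 0.0
```

View pics/w1.png

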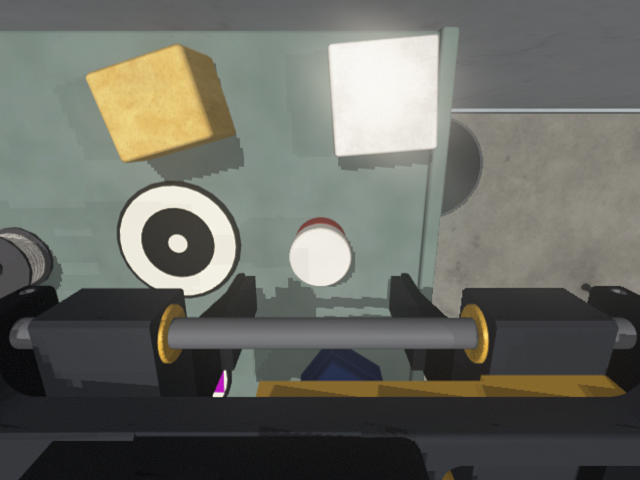

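The wrist view shows the pot lid at about (row 255, col 320), midway between the fingers. I'll measure it here as well, then descend.

```bash
python3 find.py wrist pot,mat_black,spool; python3 go.py 562.5 -121.4 27 90
```

```text
wrist pot 0.57 3219 z [0.012 0.037 0.038] rect [ 563.2 -118.9] [39.5 39.2] 0.5 lm [ 560.8 -120.1]
wrist mat_black 0.61 11008 z [0.001 0.003 0.004] rect [561.1 -22.1] [109.6  91. ] 82.6 lm [565.5 -17. ]
wrist spool 0.89 2750 z [0.001 0.015 0.022] rect [547.2  97.1] [25.4 45.8] 71.1 lm [552.  103.1]
t 4.23 p [ 562.1 -124.1  100.6] jaw -90.1 -> -90.0 tilt [ 0.002 -0.001 -1.   ] grip 70.5 F [-0.7  0.1  0.5] q [ 34.  18. -28. 102.   9.  62. -87.]
shift [73.6, 0.2, -2.8] turn [-0.001, 0.001, -0.002] rows min 1.8 0.0
```

```bash
python3 -m pendant '[[62,[25,1,-3],[0,0,0]],[62,[55,1,-3],[0,0,0]],[62,[73,1,-3],[0,0,0]],[62,[73,1,-3],[0,0,0]],[36,[73,1,-3],[0,0,0]],[36,[73,1,-3],[0,0,0]],[36,[73,1,-3],[0,0,0]],[36,[73,1,-3],[0,0,0]],[36,[73,1,-3],[0,0,0]],[36,[73,1,-3],[0,0,0]]]' 15; python3 go.py 562.5 -121.4 90 90
```

```text
time_s: 5.07
tool_pos: [0.5638, -0.1209, 0.0279]
tool_rot: [63.6, 89.9, -26.5]
force: [-0.3, -0.8, 4.6]
grip_width: 0.039
t 5.07 p [ 563.8 -120.9   27.9] jaw -90.0 -> -90.0 tilt [ 0.002 -0.001 -1.   ] grip 39.0 F [-0.3 -0.8  4.6] q [ 32.  23. -27. 105.  13.  54. -90.]
shift [-62.1, -1.2, 0.6] turn [-0.0, 0.001, -0.002] rows min 1.5 0.0
```

```bash
python3 -m pendant '[[36,[-15,0,0],[0,0,0]],[36,[-40,0,0],[0,0,0]],[36,[-60,0,0],[0,0,0]],[36,[-60,0,0],[0,0,0]]]' 20; python3 go.py 446 239.3 85 90
```

```text
time_s: 5.4
tool_pos: [0.5657, -0.1207, 0.0908]
tool_rot: [74.8, 89.6, -15.2]
force: [0.9, 0.3, -0.4]
grip_width: 0.039
t 5.4 p [ 565.7 -120.7   90.8] jaw -90.0 -> -90.0 tilt [ 0.007 -0.002 -1.   ] grip 39.0 F [ 0.9  0.3 -0.4] q [ 33.  19. -28. 103.  10.  61. -88.]
shift [4.3, -119.7, -360.0] turn [-0.0, 0.002, -0.007] rows min 9.1 0.1
```

```bash
python3 -m pendant '[[36,[0,-6,-18],[0,0,0]],[36,[0,-18,-54],[0,0,0]],[36,[0,-30,-90],[0,0,0]],[36,[0,-42,-126],[0,0,0]],[36,[0,-54,-162],[0,0,0]],[36,[0,-66,-198],[0,0,0]],[36,[0,-78,-234],[0,0,0]],[36,[0,-90,-270],[0,0,0]],[36,[0,-102,-306],[0,0,0]],[36,[0,-112,-336],[0,0,0]]]' 20; python3 -m pendant '[[36,[0,-4,-14],[0,0,0]],[36,[0,-6,-22],[0,0,0]],[36,[0,-6,-22],[0,0,0]],[36,[0,-6,-22],[0,0,0]]]';  python3 go.py 446 239.3 32 90
python3 - <<'E'
from h import *
c=optics.read_camera("wrist");cv2.imwrite("pics/w2.png",c["image"])
c=optics.read_camera("side");cv2.imwrite("pics/s2.png",c["image"])
E
python3 go.py 446 239.3 32 90
```

```text
time_s: 6.23
tool_pos: [0.449, 0.2181, 0.0861]
tool_rot: [-112.7, 90.0, 157.4]
force: [0.9, 0.3, -1.6]
grip_width: 0.0388
time_s: 6.57
tool_pos: [0.445, 0.2366, 0.086]
tool_rot: [-32.0, 89.9, -122.1]
force: [-0.0, -0.5, -1.6]
grip_width: 0.0391
t 6.57 p [445.  236.6  86. ] jaw -90.0 -> -90.0 tilt [-0.001 -0.001 -1.   ] grip 39.1 F [-0.  -0.5 -1.6] q [   8.   12.  -42.  112.   10.   59. -129.]
shift [54.0, 1.1, -2.8] turn [-0.001, 0.001, 0.001] rows min 1.3 0.0
t 6.67 p [445.5 235.6  86.1] jaw -90.2 -> -90.0 tilt [-0.    -0.001 -1.   ] grip 38.8 F [-0.7 -0.5 -0.8] q [   8.   12.  -42.  112.   10.   59. -129.]
shift [54.1, 0.5, -3.8] turn [-0.003, 0.001, 0.0] rows min 1.3 0.0
```

View pics/s2.png

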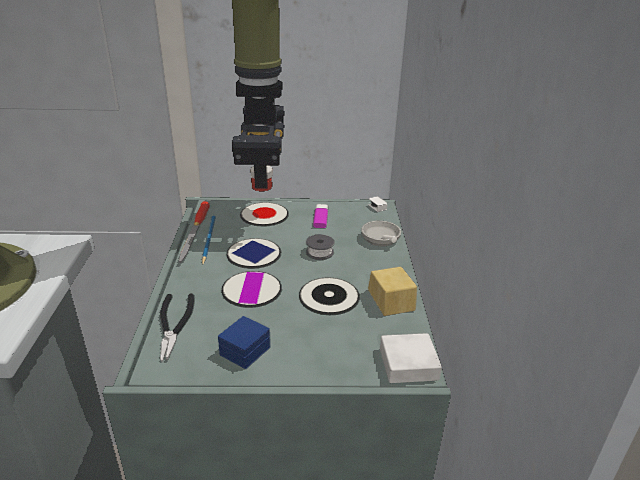

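View pics/w2.png

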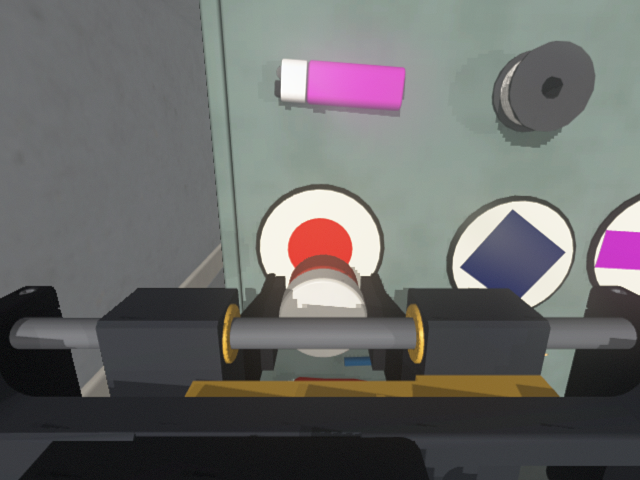

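```bash
python3 -m pendant '[[36,[15,1,-3],[0,0,0]],[36,[35,1,-3],[0,0,0]],[36,[49,1,-3],[0,0,0]],[36,[54,1,-3],[0,0,0]],[36,[55,1,-3],[0,0,0]],[36,[55,1,-3],[0,0,0]]]' 20; python3 find.py top,side pot; python3 mats.py | grep -v red; python3 go.py 446 239.3 31 90
```

```text
time_s: 7.17
tool_pos: [0.4464, 0.2396, 0.0315]
tool_rot: [-14.9, 90.0, -105.0]
force: [0.5, -1.0, -0.5]
grip_width: 0.0389
top pot 0.56 59 z [0.038 0.04  0.111] rect [444.  225.4] [35.3 18.6] 1.4 lm [449.8 239.7]
side pot 0.55 646 z [0.001 0.02  0.023] rect [551.  104.7] [48.  48.2] 34.6 lm [448.  258.4]
top black shape mean [560.  -14.7] rect [559.9 -14.6] [50.5 49.1] 89.9 white circ [561. -16.] 48.0
top blue shape mean [437.1 102.3] rect [437.1 102.3] [51.5 50.9] 54.2 white circ [440. 110.] 48.0
top purple shape mean [442.7   1.3] rect [442.7   1.3] [79.4 26.9] 86.3 white circ [444.   1.] 47.9
side black shape mean [562.6 -16.1] rect [563.  -15.6] [51.2 49.9] 0.7 white circ [562.3 -11.9] 46.3
side blue shape mean [439.4 101.6] rect [439.3 102.3] [49.8 49.9] 53.7 white circ [439.2 101.4] 42.5
side purple shape mean [444.6  -1. ] rect [444.7   1.1] [80.2 26.5] 86.5 white circ [444.9   3.8] 47.4
t 7.57 p [446.  240.6  31.8] jaw -90.0 -> -90.0 tilt [ 0. -0. -1.] grip 38.8 F [ 0.  -0.  -1.9] q [   5.   18.  -41.  114.   14.   53. -133.]
shift [0.8, -0.0, 1.3] turn [-0.0, 0.0, -0.0] rows min 0.0 0.0
```

```bash
python3 -m pendant '[[36,[1.5,0,1],[0,0,0]],[36,[1.5,0,1],[0,0,0]],[50,[1.5,0,1],[0,0,0]],[60,[1.5,0,1],[0,0,0]],[60,[1.5,0,1],[0,0,0]],[60,[-20,0,1],[0,0,0]],[60,[-50,0,1],[0,0,0]],[60,[-80,0,1],[0,0,0]]]' 20; python3 go.py 549.6 107 80 90
```

```text
time_s: 8.23
tool_pos: [0.4448, 0.2392, 0.1115]
tool_rot: [-78.0, 89.8, -168.0]
force: [0.8, 0.0, -0.4]
grip_width: 0.0594
t 8.23 p [444.8 239.2 111.5] jaw -90.0 -> -90.0 tilt [-0.003 -0.001 -1.   ] grip 59.4 F [ 0.8  0.  -0.4] q [   8.   11.  -43.  111.    8.   62. -128.]
shift [31.3, 104.9, 132.2] turn [0.0, 0.001, 0.003] rows min 4.1 0.0
```

```bash
python3 -m pendant '[[76,[0,26,33],[0,0,0]],[76,[10,52,66],[0,0,0]],[76,[20,78,99],[0,0,0]],[76,[30,105,132],[0,0,0]],[76,[30,105,132],[0,0,0]],[76,[30,105,132],[0,0,0]]]' 20; python3 find.py side pot;python3 find.py top pot; python3 find.py top,side,wrist spool; python3 go.py 549.6 107 20 90
```

```text
time_s: 8.73
tool_pos: [0.5518, 0.1034, 0.0801]
tool_rot: [-62.6, 89.9, -153.0]
force: [-0.1, 0.3, -0.1]
grip_width: 0.0753
side pot 0.73 469 z [0.006 0.029 0.041] rect [446.3 236. ] [36.3 37.8] 19.7 lm [451.5 255.2]
top pot 0.92 574 z [0.01  0.039 0.041] rect [443.7 241.2] [38.6 39.4] 0.0 lm [444.9 242.2]
top spool none
side spool 0.84 534 z [0.002 0.02  0.023] rect [550.8 102.7] [43.  43.6] 87.7 lm [546.9  96.7]
wrist spool 0.69 4328 z [0.002 0.021 0.022] rect [550.2 108.6] [46.8 46.8] 48.2 lm [550.4 107.8]
t 9.43 p [550.8 107.6  81.6] jaw -90.0 -> -90.0 tilt [ 0. -0. -1.] grip 75.9 F [ 0.3 -0.3 -0. ] q [  17.   19.  -36.  105.   13.   60. -114.]
shift [61.6, -1.2, 0.6] turn [-0.0, 0.0, -0.0] rows min 1.5 0.0
```

```bash
python3 -m pendant '[[70,[25,-0.5,0],[0,0,0]],[70,[50,-0.5,0],[0,0,0]],[70,[61,-0.5,0],[0,0,0]],[70,[61,-0.5,0],[0,0,0]],[40,[61,-0.5,0],[0,0,0]],[40,[61,-0.5,0],[0,0,0]],[40,[61,-0.5,0],[0,0,0]],[40,[61,-0.5,0],[0,0,0]],[40,[61,-0.5,0],[0,0,0]],[40,[61,-0.5,0],[0,0,0]]]' 20; python3 go.py 549.6 107 80 90;python3 -m pendant '[[40,[-10,0,0],[0,0,0]],[40,[-35,0,0],[0,0,0]],[40,[-55,0,0],[0,0,0]],[40,[-55,0,0],[0,0,0]]]' 20; python3 go.py 561.4 -15.3 80 90
```

```text
time_s: 10.27
tool_pos: [0.5507, 0.1075, 0.0211]
tool_rot: [68.3, 90.0, -21.7]
force: [-0.4, -0.2, 2.6]
grip_width: 0.0469
t 10.27 p [550.7 107.5  21.1] jaw -90.0 -> -90.0 tilt [ 0.001 -0.    -1.   ] grip 46.9 F [-0.4 -0.2  2.6] q [  15.   24.  -34.  108.   16.   54. -116.]
shift [-58.9, -1.0, 0.5] turn [-0.0, 0.0, -0.001] rows min 1.4 0.0
time_s: 10.6
tool_pos: [0.5532, 0.1086, 0.0802]
tool_rot: [97.3, 89.6, 7.3]
force: [1.1, 1.0, 0.4]
grip_width: 0.0466
t 10.6 p [553.2 108.6  80.2] jaw -90.0 -> -90.0 tilt [ 0.007  0.001 -1.   ] grip 46.6 F [1.1 1.  0.4] q [  17.   19.  -36.  105.   13.   59. -114.]
shift [0.1, 8.2, 123.9] turn [0.0, -0.001, -0.007] rows min 3.0 0.1
```

```bash
python3 -m pendant '[[40,[0,1,12],[0,0,0]],[40,[0,3,36],[0,0,0]],[40,[0,5,60],[0,0,0]],[40,[0,8,84],[0,0,0]],[40,[0,10,108],[0,0,0]],[40,[0,11,120],[0,0,0]],[40,[0,11,123],[0,0,0]],[40,[0,11,123],[0,0,0]]]' 20
python3 - <<'E'
from h import *
c=optics.read_camera("wrist");cv2.imwrite("pics/w3.png",c["image"])
c=optics.read_camera("side");cv2.imwrite("pics/s3.png",c["image"])
E
python3 find.py side pot,spool; python3 go.py 561.4 -15.3 24 90
```

```text
time_s: 11.27
tool_pos: [0.5607, -0.0163, 0.0748]
tool_rot: [-99.1, 89.9, 170.8]
force: [-0.1, 0.6, -0.3]
grip_width: 0.0469
side pot 0.65 463 z [0.007 0.031 0.041] rect [446.  236.5] [35.1 41.2] 3.1 lm [438.4 102.3]
side spool 0.75 261 z [0.054 0.062 0.077] rect [575.  -53.9] [40.4 82.9] 23.4 lm [566.5  64.5]
t 11.62 p [561.3 -14.1  75.6] jaw -89.9 -> -90.0 tilt [ 0.  0. -1.] grip 46.9 F [ 0.5  0.5 -0.8] q [  27.   19.  -33.  105.   12.   59. -100.]
shift [51.6, 0.1, 1.2] turn [0.002, -0.0, -0.0] rows min 1.2 0.0
```

View pics/s3.png

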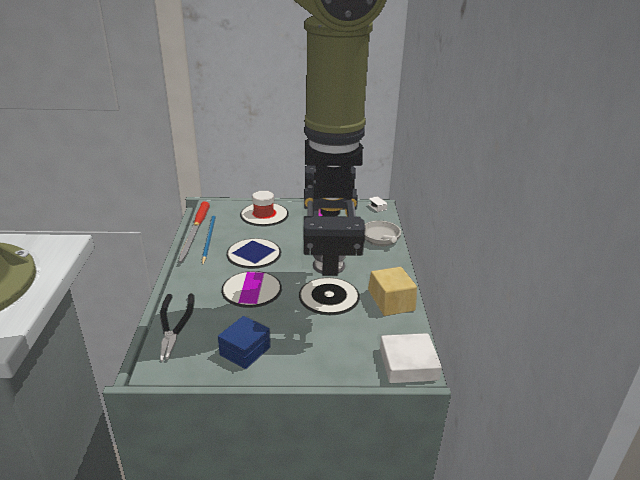

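View pics/w3.png

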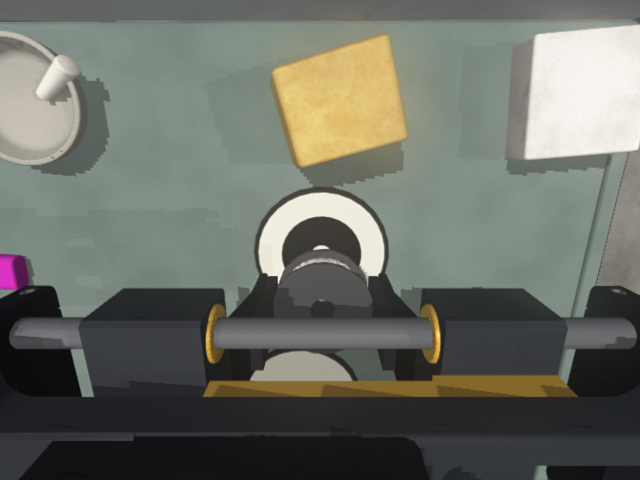

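The pot stands centred on the red mat (side 262,206). The spool is held level over the black mat. Lower and release.

```bash
python3 -m pendant '[[40,[15,0,0],[0,0,0]],[40,[35,0,0],[0,0,0]],[40,[47,0,0],[0,0,0]],[40,[51,0,0.5],[0,0,0]],[40,[52,0,0.5],[0,0,0]],[40,[52,0,0.5],[0,0,0]],[60,[52,0,0.5],[0,0,0]],[66,[52,0,0.5],[0,0,0]],[66,[52,0,0.5],[0,0,0]],[66,[35,0,0.5],[0,0,0]]]' 20;  python3 -m pendant '[[66,[-30,0,0],[0,0,0]],[66,[-60,0,0],[0,0,0]],[66,[-60,0,0],[0,0,0]]]';python3 go.py 448 -137.6 95 145.4; python3 go.py 448 -137.6 95 55.4
```

```text
time_s: 12.45
tool_pos: [0.5589, -0.016, 0.038]
tool_rot: [-95.8, 89.7, 174.2]
force: [-0.5, -0.7, -0.6]
grip_width: 0.0634
time_s: 12.7
tool_pos: [0.5655, -0.0156, 0.1065]
tool_rot: [84.2, 89.4, -5.8]
force: [2.0, 0.5, 0.1]
grip_width: 0.0654
t 12.7 p [565.5 -15.6 106.5] jaw -90.0 -> -34.6 tilt [ 0.01  -0.001 -1.   ] grip 65.4 F [2.  0.5 0.1] q [ 28.  17. -33. 104.  10.  62. -99.]
shift [10.5, -117.6, 122.0] turn [-0.967, 0.006, -0.009] rows min 4.1 7.7
t 12.7 p [565.5 -15.6 106.5] jaw -90.0 -> -124.6 tilt [ 0.01  -0.001 -1.   ] grip 65.4 F [2.  0.5 0.1] q [ 28.  17. -33. 104.  10.  62. -99.]
shift [10.5, -117.6, 122.0] turn [0.604, -0.002, -0.01] rows min 4.1 4.8
```

```bash
python3 -m pendant '[[66,[5,-24,24],[0.12,0,0]],[66,[5,-48,48],[0.24,0,0]],[66,[5,-72,72],[0.36,0,0]],[66,[5,-96,98],[0.48,0,0]],[66,[10,-115,122],[0.604,0,0]],[66,[10,-115,122],[0.604,0,0]],[66,[10,-115,122],[0.604,0,0]]]' 20; python3 find.py wrist ring_case; python3 find.py top,side spool,mat_black; python3 go.py 448 -137.6 22 55.4
```

```text
time_s: 13.28
tool_pos: [0.4451, -0.1396, 0.0903]
tool_rot: [7.7, 90.0, -117.2]
force: [0.0, 0.9, -0.3]
grip_width: 0.0658
wrist ring_case 0.71 6109 z [0.011 0.033 0.034] rect [ 448.4 -135.1] [50.1 45.3] 55.3 lm None
top spool 0.9 663 z [0.004 0.023 0.026] rect [558.6 -14.2] [45.4 45.8] 44.9 lm [559.9 -14.4]
top mat_black 0.74 1580 z [-0.001  0.002  0.004] rect [560.2 -14.4] [87.9 91. ] 27.2 lm [558.  -13.2]
side spool 0.75 836 z [0.003 0.023 0.026] rect [560.8 -15.4] [49.1 44.7] 87.5 lm [561.6 -20.7]
side mat_black 0.93 1094 z [0.001 0.003 0.004] rect [562.5 -22.3] [80.2 90.9] 87.1 lm [564.6 -24.8]
t 13.93 p [ 446.4 -137.7   90.5] jaw -124.6 -> -124.6 tilt [-0.  0. -1.] grip 66.2 F [-0.   0.6  0.7] q [  38.    5.  -25.  117.    3.   58. -113.]
shift [68.5, 1.3, -1.1] turn [-0.0, 0.0, 0.0] rows min 1.6 0.0
```

```bash
python3 -m pendant '[[66,[25,1.5,-1.5],[0,0,0]],[66,[55,1.5,-1.5],[0,0,0]],[66,[68,1.5,-1.5],[0,0,0]],[66,[68,1.5,-1.5],[0,0,0]],[42,[68,1.5,-1.5],[0,0,0]],[42,[68,1.5,-1.5],[0,0,0]],[42,[68,1.5,-1.5],[0,0,0]],[42,[68,1.5,-1.5],[0,0,0]],[42,[68,1.5,-1.5],[0,0,0]],[42,[68,1.5,-1.5],[0,0,0]]]' 15; python3 go.py 448 -137 22 55.4;python3 -m pendant '[[42,[-10,0,0],[0,0,0]],[42,[-35,0,0],[0,0,0]],[42,[-58,0,0],[0,0,0]],[42,[-58,0,0],[0,0,0]]]' 15; python3 go.py 438.2 102 80 53.8
```

```text
time_s: 14.77
tool_pos: [0.4495, -0.1379, 0.0239]
tool_rot: [96.6, 89.8, -28.0]
force: [-1.0, 0.2, 5.6]
grip_width: 0.0497
t 14.77 p [ 449.5 -137.9   23.9] jaw -124.6 -> -124.6 tilt [ 0.002 -0.001 -1.   ] grip 49.7 F [-1.   0.2  5.6] q [  37.   11.  -25.  120.    6.   50. -116.]
shift [1.9, -1.8, 0.1] turn [-0.0, -0.0, -0.003] rows min 0.1 0.0
time_s: 15.1
tool_pos: [0.4514, -0.1383, 0.0852]
tool_rot: [101.3, 89.6, -23.3]
force: [0.6, -0.9, -0.5]
grip_width: 0.0495
t 15.1 p [ 451.4 -138.3   85.2] jaw -124.6 -> -126.2 tilt [ 0.007 -0.003 -1.   ] grip 49.5 F [ 0.6 -0.9 -0.5] q [  38.    6.  -25.  117.    3.   57. -113.]
shift [4.3, -147.4, -190.3] turn [0.028, -0.002, -0.007] rows min 5.8 0.2
```

```bash
python3 -m pendant '[[42,[0,-8,-10],[0,0,0]],[42,[0,-28,-35],[0,0,0]],[42,[0,-50,-65],[0.01,0,0]],[42,[0,-73,-95],[0.015,0,0]],[42,[0,-96,-125],[0.02,0,0]],[42,[0,-118,-153],[0.028,0,0]],[42,[0,-135,-176],[0.028,0,0]],[42,[0,-143,-187],[0.028,0,0]],[42,[0,-145,-190],[0.028,0,0]],[42,[0,-145,-190],[0.028,0,0]]]' 15
python3 - <<'E'
from h import *
c=optics.read_camera("wrist");cv2.imwrite("pics/w4.png",c["image"])
E
python3 find.py wrist ring_case,mat_blue; python3 go.py 438.2 102 27 53.8
```

```text
time_s: 15.93
tool_pos: [0.4357, 0.1025, 0.0798]
tool_rot: [-50.6, 89.9, -176.6]
force: [0.7, -0.6, 0.2]
grip_width: 0.0498
wrist ring_case 0.67 8900 z [0.063 0.088 0.09 ] rect [437.2 102.8] [50.9 51.7] 53.2 lm [413.9 118.7]
wrist mat_blue 0.92 7475 z [0.001 0.003 0.004] rect [451.2  95. ] [91.9 61. ] 55.3 lm None
t 16.23 p [437.  100.   80.4] jaw -126.4 -> -126.2 tilt [-0. -0. -1.] grip 49.9 F [ 0.8  0.2 -0.7] q [  22.    5.  -39.  120.    3.   57. -145.]
shift [53.4, -0.2, -2.4] turn [-0.003, 0.001, 0.0] rows min 1.3 0.0
```

View pics/w4.png

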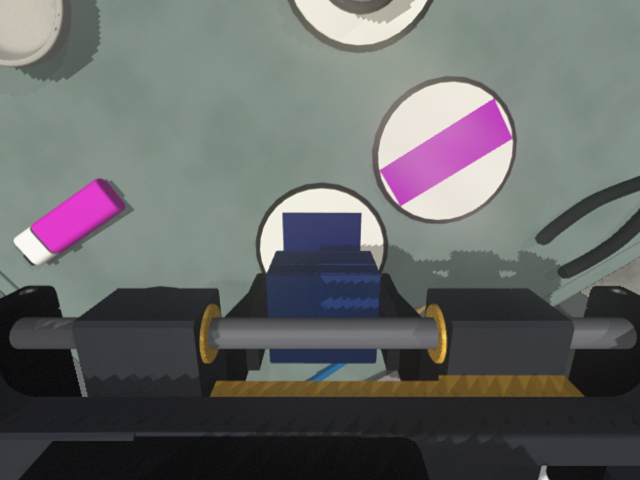

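The box is held straight, square (row 232, col 322) and box edges parallel in the wrist view.

```bash
python3 -m pendant '[[42,[15,0,-1],[0,0,0]],[42,[35,0,-1],[0,0,0]],[42,[49,0,-1],[0,0,0]],[42,[53,0,-1],[0,0,0]],[42,[55,0,-1],[0,0,0]],[42,[55,0,-1],[0,0,0]],[56,[55,0,-1],[0,0,0]],[66,[55,0,-1],[0,0,0]],[66,[55,0,-1],[0,0,0]],[66,[35,0,-1],[0,0,0]]]' 15;  python3 -m pendant '[[66,[-30,0,0],[0,0,0]],[66,[-65,0,0],[0,0,0]],[66,[-65,0,0],[0,0,0]]]';python3 go.py 553.5 225.5 90 176.2
```

```text
time_s: 17.07
tool_pos: [0.435, 0.1013, 0.0432]
tool_rot: [-52.1, 89.6, -178.4]
force: [-0.4, -0.1, -0.1]
grip_width: 0.0639
time_s: 17.32
tool_pos: [0.4419, 0.1031, 0.1164]
tool_rot: [129.1, 89.4, 2.9]
force: [1.4, 0.1, -0.6]
grip_width: 0.0658
t 17.32 p [441.9 103.1 116.4] jaw -126.2 -> -183.8 tilt [ 0.011  0.001 -1.   ] grip 65.8 F [ 1.4  0.1 -0.6] q [  22.    2.  -39.  118.    1.   60. -144.]
shift [27.7, 17.5, -164.5] turn [1.005, -0.01, -0.004] rows min 4.0 8.0
```

```bash
python3 -m pendant '[[50,[5,1,-10],[0.12,0,0]],[50,[5,3,-35],[0.24,0,0]],[50,[10,6,-65],[0.36,0,0]],[50,[15,9,-95],[0.48,0,0]],[50,[20,12,-125],[0.6,0,0]],[50,[27,15,-150],[0.72,0,0]],[50,[27,15,-165],[0.84,0,0]],[50,[27,15,-165],[0.96,0,0]],[50,[27,15,-165],[1.005,0,0]],[50,[27,15,-165],[1.005,0,0]]]' 20; python3 find.py wrist lighter; python3 find.py top,side ring_case; python3 go.py 553.5 225.5 20 176.2;python3 -c "
from h import *
c=optics.read_camera('wrist');cv2.imwrite('pics/w5.png',c['image'])"
```

```text
time_s: 18.15
tool_pos: [0.4795, 0.1594, 0.0669]
tool_rot: [-54.7, 83.8, 157.7]
force: [-0.3, -0.9, -2.2]
grip_width: 0.0501
wrist lighter 0.79 2648 z [0.003 0.01  0.012] rect [550.8 193.1] [91.4 24.5] 85.7 lm [551.4 228.6]
top ring_case 0.58 316 z [0.016 0.035 0.038] rect [435.  101.8] [49.1 44.3] 52.6 lm [436.1 105.1]
side ring_case 0.65 1073 z [0.007 0.03  0.037] rect [437.5 100.6] [52.2 46.6] 53.7 lm [434.1 110.7]
t 18.6 p [478.9 158.2  66.6] jaw -147.4 -> -183.8 tilt [-0.101  0.042 -0.994] grip 49.9 F [0.3 0.3 0.3] q [ -55.   16.   42.  112.  -17.   62. -153.]
shift [41.6, -12.8, -101.8] turn [0.632, 0.089, 0.067] rows min 2.7 5.1
```

View pics/w5.png

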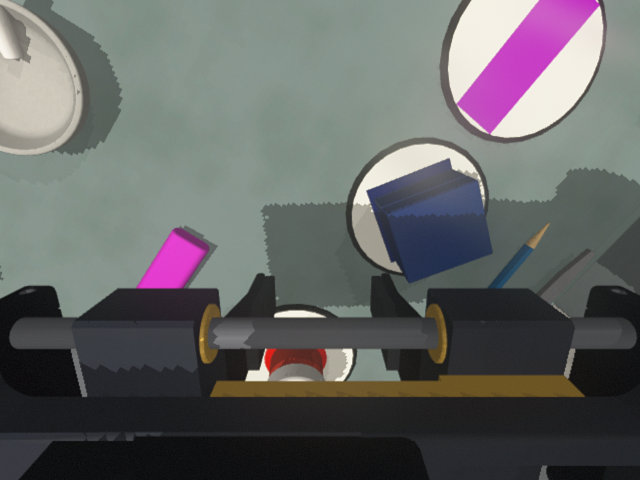

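```bash
sed -i 's/^d=(j-cur+90)%180-90; /d=(j-cur+90)%180-90\nif len(a)>4: d+=a[4]\n/' go.py; python3 go.py 530 200 160 -60 ; python3 go.py 553.5 225.5 150 176.2 180
```

```text
t 18.65 p [479.1 158.2  66.7] jaw -147.4 -> -60.0 tilt [-0.101  0.042 -0.994] grip 50.2 F [-0.3  0.6 -0.7] q [ -55.   16.   42.  112.  -17.   62. -153.]
shift [-96.2, -16.5, -59.4] turn [-1.527, -0.019, 0.12] rows min 2.7 12.3
t 18.65 p [479.1 158.2  66.7] jaw -147.4 -> -3.8 tilt [-0.101  0.042 -0.994] grip 50.2 F [-0.3  0.6 -0.7] q [ -55.   16.   42.  112.  -17.   62. -153.]
shift [-87.5, -24.6, -93.5] turn [-2.506, -0.087, 0.116] rows min 3.1 20.1
```

```bash
python3 -m pendant '[[50,[-40,0,0],[0,0,0]],[50,[-80,0,0],[0,0,0]],[50,[-90,-6,-20],[-0.12,0,0]],[50,[-96,-16,-40],[-0.25,0,0.01]],[50,[-96,-16,-59],[-0.37,0,0.03]],[50,[-96,-16,-59],[-0.5,0,0.04]],[50,[-96,-16,-59],[-0.62,0,0.05]],[50,[-96,-16,-59],[-0.75,0,0.06]],[50,[-96,-16,-59],[-0.87,0,0.07]],[50,[-96,-16,-59],[-1,0,0.08]]]' 20;  python3 go.py 553.5 225.5 130 176.2; python3 go.py 553.5 225.5 130 176.2 180
```

```text
time_s: 19.48
tool_pos: [0.5299, 0.1998, 0.1596]
tool_rot: [-96.4, 88.0, 173.3]
force: [0.0, -0.2, -0.4]
grip_width: 0.0499
t 19.48 p [529.9 199.8 159.6] jaw -90.3 -> -3.8 tilt [-0.034  0.004 -0.999] grip 49.9 F [ 0.  -0.2 -0.4] q [ -60.   15.   44.  101.  -12.   70. -103.]
shift [28.9, 24.4, -25.7] turn [-1.51, -0.029, 0.025] rows min 1.1 12.1
t 19.48 p [529.9 199.8 159.6] jaw -90.3 -> 176.2 tilt [-0.034  0.004 -0.999] grip 49.9 F [ 0.  -0.2 -0.4] q [ -60.   15.   44.  101.  -12.   70. -103.]
shift [28.9, 24.4, -25.7] turn [1.631, 0.025, 0.03] rows min 1.1 13.1
```

```bash
python3 -m pendant '[[50,[0,5,-5],[-0.12,0,0]],[50,[0,10,-10],[-0.24,0,0]],[50,[0,20,-20],[-0.36,0,0]],[50,[0,24,-26],[-0.48,0,0]],[50,[0,24,-26],[-0.6,-0.01,0]],[50,[0,24,-26],[-0.72,-0.01,0.01]],[50,[0,24,-26],[-0.84,-0.01,0.01]],[50,[0,24,-26],[-0.96,-0.02,0.01]],[50,[0,24,-26],[-1.08,-0.02,0.02]],[50,[0,24,-26],[-1.2,-0.02,0.02]]]' 20;  python3 go.py 553.5 225.5 100 176.2
```

```text
time_s: 20.32
tool_pos: [0.554, 0.2254, 0.159]
tool_rot: [-153.3, 89.5, -174.9]
force: [-0.2, 0.2, 0.1]
grip_width: 0.05
t 20.32 p [554.  225.4 159. ] jaw -21.6 -> -3.8 tilt [-0.008 -0.001 -1.   ] grip 50.0 F [-0.2  0.2  0.1] q [-51.  17.  32.  97. -10.  69. -39.]
shift [59.0, 0.1, -0.1] turn [-0.31, -0.008, 0.003] rows min 1.4 2.5
```

```bash
python3 -m pendant '[[50,[20,0,0],[-0.12,0,0]],[50,[40,0,0],[-0.24,0,0]],[50,[60,0,0],[-0.31,-0.008,0.003]],[50,[60,0,0],[-0.31,-0.008,0.003]]]' 20;  python3 find.py wrist,top,side lighter; python3 go.py 553.5 225.5 20 176.2;python3 -c "
from h import *
c=optics.read_camera('wrist');cv2.imwrite('pics/w6.png',c['image'])"
```

```text
time_s: 20.65
tool_pos: [0.5507, 0.2242, 0.095]
tool_rot: [-149.8, 89.6, -153.9]
force: [-0.8, -1.3, 0.9]
grip_width: 0.0501
wrist lighter 0.76 3448 z [0.008 0.01  0.012] rect [553.2 229.1] [77.7 24.5] 86.4 lm [554.  229.2]
top lighter 0.54 414 z [0.002 0.01  0.166] rect [546.6 215.5] [53.3 34.7] 82.0 lm [545.8 232.9]
side lighter 0.5 321 z [0.001 0.01  0.013] rect [554.8 224.7] [80.6 24.2] 85.5 lm [551.2 232. ]
t 21.1 p [554.  226.6  99.6] jaw -4.1 -> -3.8 tilt [ 0.001 -0.    -1.   ] grip 49.8 F [0.1 1.1 0.9] q [-49.  20.  29. 101. -10.  62. -21.]
shift [79.6, -1.2, -0.5] turn [-0.005, 0.001, 0.0] rows min 1.9 0.0
```

View pics/w6.png

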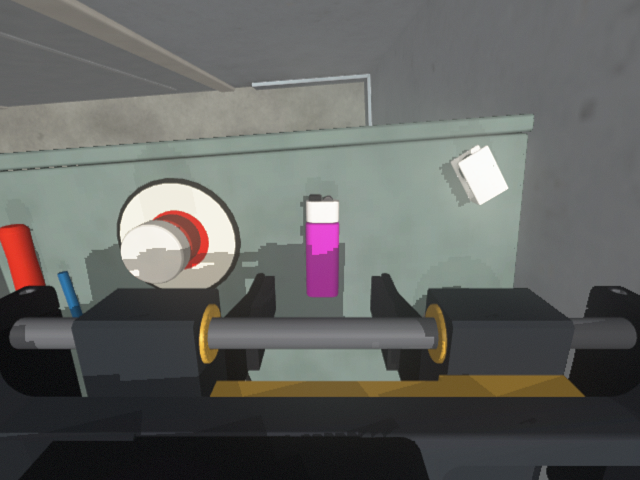

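```bash
python3 -m pendant '[[50,[25,0,0],[0,0,0]],[50,[50,0,0],[0,0,0]],[50,[72,0,0],[0,0,0]],[50,[80,0,0],[0,0,0]],[50,[80,0,0],[0,0,0]],[18,[80,0,0],[0,0,0]],[18,[80,0,0],[0,0,0]],[18,[80,0,0],[0,0,0]],[18,[80,0,0],[0,0,0]],[18,[80,0,0],[0,0,0]]]' 15; python3 -m pendant '[[18,[0,0,0],[0,0,0]],[18,[0,0,0],[0,0,0]]]' 15; python3 go.py 443.7 0.6 80 176.4
```

```text
time_s: 21.98
tool_pos: [0.5536, 0.2264, 0.0189]
tool_rot: [-74.5, 90.0, -78.6]
force: [0.2, 0.4, 0.5]
grip_width: 0.0253
time_s: 22.15
tool_pos: [0.5535, 0.2264, 0.0189]
tool_rot: [-79.8, 90.0, -83.9]
force: [0.6, 0.6, 1.6]
grip_width: 0.024
t 22.15 p [553.5 226.4  18.9] jaw -4.1 -> -3.6 tilt [ 0.    -0.001 -1.   ] grip 24.0 F [0.6 0.6 1.6] q [-47.  25.  27. 104. -14.  54. -18.]
shift [-60.9, -233.1, -93.6] turn [-0.008, 0.0, 0.001] rows min 6.2 0.1
```

```bash
python3 -m pendant '[[18,[-15,0,0],[0,0,0]],[18,[-40,0,0],[0,0,0]],[18,[-66,0,0],[0,0,0]],[18,[-70,0,0],[0,0,0]],[18,[-70,0,0],[0,0,0]]]' 15; python3 go.py 443.7 1 90 176.4
```

```text
time_s: 22.57
tool_pos: [0.5549, 0.2269, 0.0908]
tool_rot: [23.7, 89.8, 19.7]
force: [0.3, 0.4, -0.6]
grip_width: 0.0237
t 22.57 p [554.9 226.9  90.8] jaw -4.1 -> -3.6 tilt [ 0.003  0.001 -1.   ] grip 23.7 F [ 0.3  0.4 -0.6] q [-49.  20.  29. 101. -11.  61. -20.]
shift [0.1, -233.3, -94.9] turn [-0.008, 0.003, -0.001] rows min 6.0 0.1
```

```bash
python3 -m pendant '[[18,[0,-10,-4],[0,0,0]],[18,[0,-35,-14],[0,0,0]],[18,[0,-70,-28],[0,0,0]],[18,[0,-105,-42],[0,0,0]],[18,[0,-140,-56],[-0.008,0,0]],[18,[0,-175,-70],[-0.008,0,0]],[18,[0,-205,-82],[-0.008,0,0]],[18,[0,-225,-90],[-0.008,0,0]],[18,[0,-233,-94],[-0.008,0,0]],[18,[0,-233,-94],[-0.008,0,0]]]' 15
python3 - <<'E'
from h import *
c=optics.read_camera("wrist");cv2.imwrite("pics/w7.png",c["image"])
c=optics.read_camera("side");cv2.imwrite("pics/s7.png",c["image"])
E
python3 find.py wrist lighter;python3 go.py 443.7 1 22 176.4
```

```text
time_s: 23.4
tool_pos: [0.4409, -0.0013, 0.0877]
tool_rot: [-161.9, 89.8, -165.7]
force: [-0.2, 0.6, -0.5]
grip_width: 0.024
wrist lighter 0.69 5260 z [0.077 0.08  0.081] rect [442.6   4.2] [77.5 24.5] 86.3 lm [442.6 -30.5]
t 23.65 p [443.6   2.   88.7] jaw -3.5 -> -3.6 tilt [-0.    -0.002 -1.   ] grip 24.3 F [ 0.5 -0.   0. ] q [-40.   0.  37. 122.  -0.  57.  -7.]
shift [66.7, -0.9, 0.1] turn [0.002, -0.0, 0.002] rows min 1.6 0.0
```

View pics/w7.png

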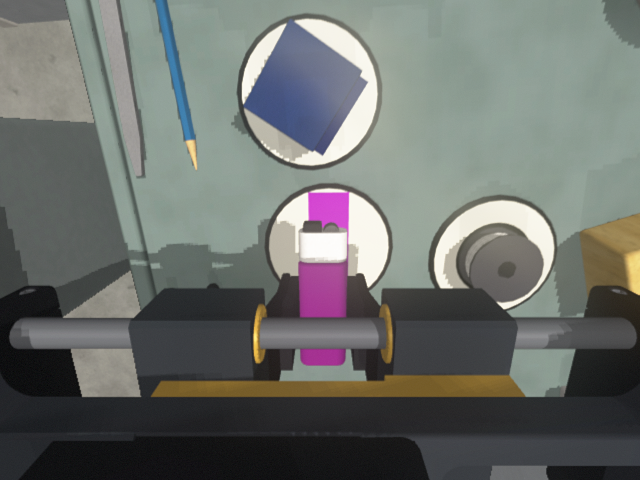

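View pics/s7.png

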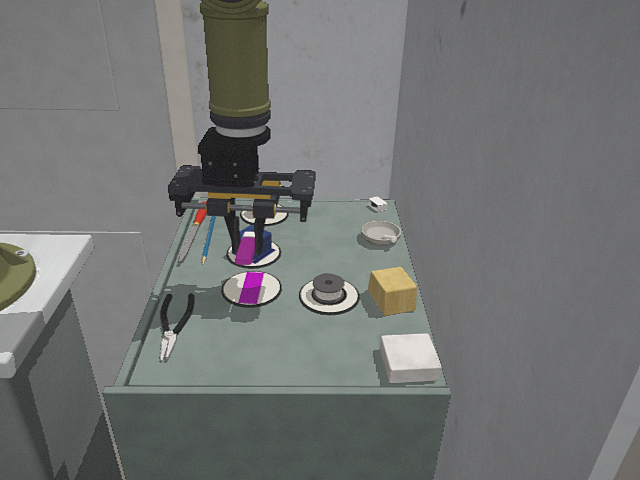

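```bash
python3 - <<'E'
from h import *
c=optics.read_camera("wrist")
P=world(c,[191.5,191.5,191.5],[309,329,349],.003)*1000; print(P.round(1))
P=world(c,[363,363],[302,347],.080)*1000; print(P.round(1))
E
python3 go.py 443.7 1 22 176.4
```

```text
[[436.6  46.9   3. ]
 [450.2  46.1   3. ]
 [463.8  45.2   3. ]]
[[430.2 -31.7  80. ]
 [454.  -33.2  80. ]]
t 23.7 p [443.6   1.8  88.8] jaw -3.5 -> -3.6 tilt [-0.    -0.002 -1.   ] grip 23.9 F [ 0.4  0.5 -0.9] q [-40.   0.  37. 122.  -0.  57.  -7.]
shift [66.8, -0.7, 0.1] turn [0.002, -0.0, 0.002] rows min 1.6 0.0
```

Run:
```python
from h import *
c=optics.read_camera("wrist")
hsv=cv2.cvtColor(c["image"],cv2.COLOR_BGR2HSV); h,s,v=[hsv[...,i] for i in range(3)]
m=(h>135)&(h<165)&(s>100)
for r in [186,190,194,198,204,210,216,220]:
    k=np.nonzero(m[r])[0]
    if len(k): print(r,k.min(),k.max(),(world(c,[r,r],[k.min(),k.max()+1],.003)[:,:2]*1000).round(1).tolist(), (h[r,k.min()],s[r,k.min()]))
for r in [270,300,350]:
    k=np.nonzero(m[r])[0]; print(r,k.min(),k.max(),(world(c,[r,r],[k.min(),k.max()+1],.08)[:,:2]*1000).round(1).tolist())
# mat outline white circle
cv2.imwrite("pics/w8.png",cv2.resize(c["image"][160:290,230:430],None,fx=4,fy=4))
```

```text
198 305 344 [[433.6, 42.5], [460.9, 40.8]] (np.uint8(151), np.uint8(165))
204 305 344 [[433.2, 38.3], [460.7, 36.6]] (np.uint8(150), np.uint8(172))
210 305 344 [[432.9, 34.1], [460.5, 32.4]] (np.uint8(151), np.uint8(163))
216 305 343 [[432.6, 29.9], [459.6, 28.2]] (np.uint8(151), np.uint8(162))
220 305 343 [[432.4, 27.0], [459.5, 25.4]] (np.uint8(152), np.uint8(134))
270 299 346 [[432.9, 21.0], [456.1, 19.5]]
300 299 345 [[431.6, 4.9], [454.9, 3.5]]
350 300 344 [[429.7, -23.9], [453.2, -25.3]]
```

View pics/w8.png

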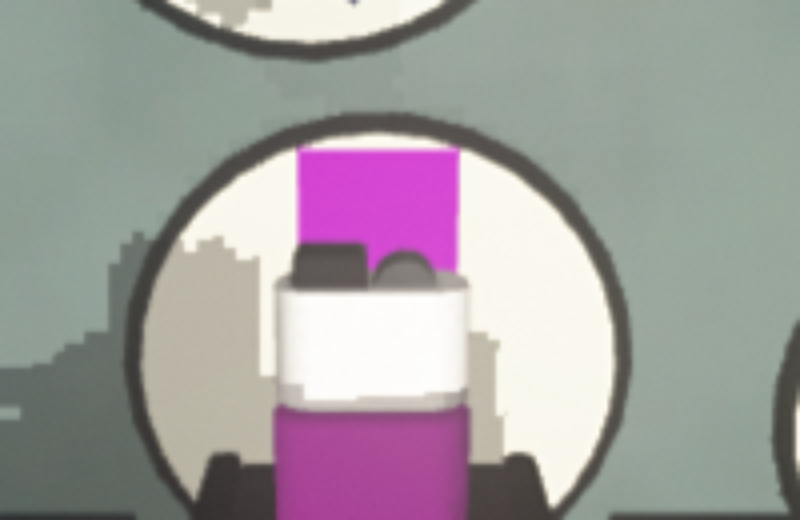

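```bash
python3 -m pendant '[[18,[20,-0.8,0.5],[0,0,0]],[18,[45,-0.8,0.5],[0,0,0]],[18,[60,-0.8,0.5],[0,0,0]],[18,[65,-0.8,0.5],[0,0,0]],[18,[66.5,-0.8,0.5],[0,0,0]],[18,[66.5,-0.8,0.5],[0,0,0]],[18,[66.5,-0.8,0.5],[0,0,0]]]' 15; python3 go.py 443.7 1 22 176.4
```

```text
time_s: 24.33
tool_pos: [0.4445, -0.0, 0.023]
tool_rot: [-32.3, 89.9, -35.8]
force: [0.1, 0.3, -0.5]
grip_width: 0.0237
t 24.33 p [444.5  -0.   23. ] jaw -3.6 -> -3.6 tilt [ 0.001 -0.001 -1.   ] grip 23.7 F [ 0.1  0.3 -0.5] q [-39.   8.  37. 125.  -6.  49.  -1.]
shift [1.0, 1.0, -0.8] turn [0.0, 0.001, 0.001] rows min 0.0 0.0
```

```bash
python3 -m pendant '[[18,[1,0.5,0],[0,0,0]],[18,[1,0.5,0],[0,0,0]],[34,[1,0.5,0],[0,0,0]],[40,[1,0.5,0],[0,0,0]],[40,[1,0.5,0],[0,0,0]],[40,[-20,0.5,0],[0,0,0]],[40,[-55,0.5,0],[0,0,0]],[40,[-95,0.5,0],[0,0,0]],[40,[-130,0.5,0],[0,0,0]]]' 15; python3 go.py 430 -280 200 176.4
```

```text
time_s: 25.08
tool_pos: [0.4435, -0.0001, 0.1543]
tool_rot: [-73.1, 89.9, -76.8]
force: [0.2, 0.8, -0.2]
grip_width: 0.0397
t 25.08 p [ 4.435e+02 -1.000e-01  1.543e+02] jaw -3.7 -> -3.6 tilt [ 0.    -0.001 -1.   ] grip 39.7 F [ 0.2  0.8 -0.2] q [-42.  -6.  37. 118.   4.  66. -10.]
shift [-45.3, -280.2, 4.4] turn [-0.001, 0.0, 0.001] rows min 6.8 0.0
```

Retreat so the cameras see everything.

```bash
python3 -m pendant '[[40,[-15,-30,0],[0,0,0]],[40,[-30,-70,0],[0,0,0]],[40,[-45,-110,0],[0,0,0]],[40,[-45,-150,0],[0,0,0]],[40,[-45,-190,0],[0,0,0]],[40,[-45,-230,0],[0,0,0]],[40,[-45,-260,0],[0,0,0]],[40,[-45,-280,0],[0,0,0]],[40,[-45,-280,0],[0,0,0]]]' 15
python3 - <<'E'
from h import *
for n in ["top","side"]:
    c=optics.read_camera(n);cv2.imwrite(f"pics/{n}9.png",c["image"])
    im=c["image"]
c=optics.read_camera("top");cv2.imwrite("pics/z9.png",cv2.resize(c["image"][190:340,170:420],None,fx=3,fy=3,interpolation=cv2.INTER_CUBIC))
E
python3 find.py top,side pot,spool,ring_case,lighter,dish,wedge
```

```text
time_s: 25.83
tool_pos: [0.4244, -0.2843, 0.1983]
tool_rot: [-86.4, 89.7, -90.4]
force: [-0.4, -0.6, 0.2]
grip_width: 0.0401
top pot 0.97 572 z [0.011 0.039 0.041] rect [443.7 241. ] [38.7 40.6] 0.0 lm [444.  247.1]
top spool 0.59 637 z [0.014 0.023 0.026] rect [559.1 -14.9] [45.4 46.8] 71.5 lm [562.9 -15.4]
top ring_case 0.9 874 z [0.032 0.035 0.038] rect [434.8 102.8] [49.9 45. ] 53.8 lm [429.9 103. ]
top lighter 0.79 655 z [0.01  0.013 0.015] rect [442.7   1.2] [76.3 24.2] 86.5 lm [657.6 153.7]
top dish 0.6 1340 z [0.004 0.009 0.019] rect [656.4 153.6] [68.5 67.4] 63.9 lm [657.3 152.7]
top wedge 0.93 1335 z [0.011 0.039 0.042] rect [652.8 -25.1] [50.4 58.9] 14.8 lm [649.6 -28.8]
side pot 0.41 40 z [0.015 0.021 0.03 ] rect [437.1 222.9] [ 5.1 16.3] 37.4 lm [454.1 253.7]
side spool 0.58 801 z [0.005 0.024 0.026] rect [561.3 -15.8] [49.4 45.4] 71.4 lm [564.5 -24.1]
side ring_case 0.89 288 z [0.011 0.031 0.037] rect [447.8  89.1] [47.1 22.9] 82.7 lm [446.5 264.9]
side lighter 0.73 542 z [0.007 0.014 0.015] rect [445.   -1.7] [77.4 24.2] 86.5 lm [442.1   7.9]
side dish 0.59 814 z [0.005 0.012 0.019] rect [658.8 151.9] [72.3 66.8] 86.3 lm [654.  151.8]
side wedge 0.85 1805 z [0.005 0.034 0.042] rect [655.1 -28.7] [50.4 61.3] 15.5 lm [652.8 -25.1]
```

View pics/z9.png

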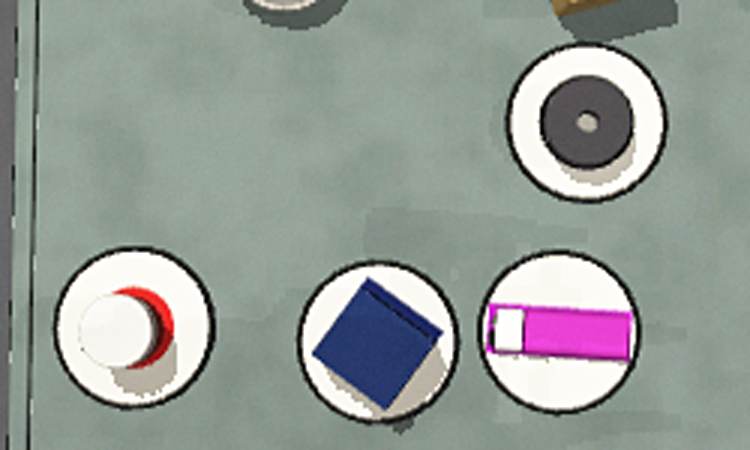

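View pics/side9.png

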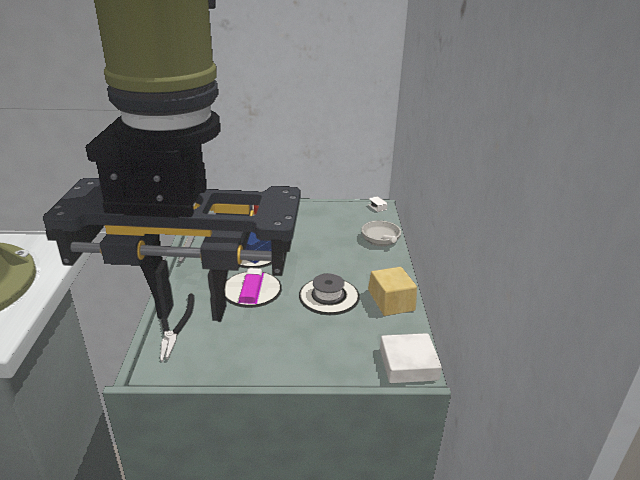

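```bash
python3 go.py 300 -450 260 176.4; python3 -m pendant '[[40,[-30,-35,-20],[0,0,0]],[40,[-60,-70,-45],[0,0,0]],[40,[-60,-100,-70],[0,0,0]],[40,[-60,-135,-95],[0,0,0]],[40,[-60,-165,-125],[0,0,0]],[40,[-60,-165,-125],[0,0,0]],[40,[-60,-165,-125],[0,0,0]],[40,[-60,-165,-125],[0,0,0]]]'
python3 - <<'E'
from h import *
c=optics.read_camera("side");cv2.imwrite("pics/s10.png",cv2.resize(c["image"][180:330,180:430],None,fx=3,fy=3,interpolation=cv2.INTER_CUBIC))
E
python3 find.py side,top pot,ring_case,spool
```

```text
t 27.28 p [ 426.  -279.1  197.7] jaw -3.6 -> -3.6 tilt [-0.    -0.001 -1.   ] grip 40.1 F [-0.8 -0.4  0.8] q [-27.   3.  60. 108.  -2.  71.  30.]
shift [-62.1, -178.6, -115.0] turn [-0.0, -0.0, 0.001] rows min 5.3 0.0
time_s: 27.95
tool_pos: [0.29, -0.4364, 0.2579]
tool_rot: [-71.8, 89.9, -75.6]
force: [1.0, 0.5, -0.2]
grip_width: 0.0401
side pot 0.75 504 z [0.006 0.03  0.041] rect [445.8 238.4] [38.8 39.4] 8.3 lm [453.9 261.3]
side ring_case 0.85 1040 z [0.007 0.03  0.037] rect [436.9  99.8] [52.6 47.4] 53.2 lm [434.8 107.8]
side spool 0.64 788 z [0.005 0.024 0.026] rect [561.2 -16.8] [46.2 47.4] 21.4 lm [559.9 -22.4]
top pot 0.68 603 z [0.003 0.039 0.041] rect [443.8 241. ] [40.3 38.6] 89.9 lm [444.6 245.3]
top ring_case 0.78 860 z [0.032 0.035 0.037] rect [434.7 102.4] [49.1 44.7] 53.6 lm [428.  102.9]
top spool 0.98 639 z [0.012 0.023 0.026] rect [559.  -13.8] [46.4 46.4] 19.4 lm [561.8 -18.7]
```

View pics/s10.png

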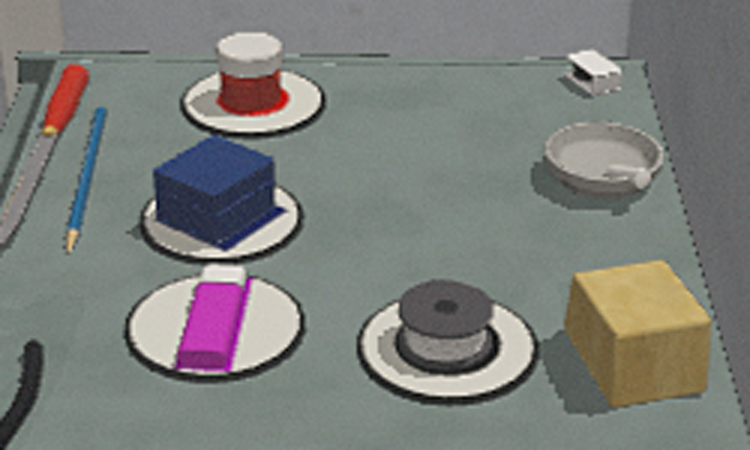

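Spool, pot and lighter are within about 1.5 mm. The box sits about 2.3 mm short in x, with more blue showing at its right edge, and there is time to correct it.

```bash
python3 go.py 435.9 101.1 120 53.8
```

```text
t 28.7 p [ 290.9 -435.8  257.9] jaw -3.6 -> 53.8 tilt [-0.    -0.001 -1.   ] grip 40.0 F [-0.1  0.4  0.5] q [-12.   2.  68. 101.  -2.  78.  53.]
shift [137.3, 545.1, 110.9] turn [-1.002, -0.001, 0.001] rows min 13.7 8.0
```

```bash
python3 -m pendant '[[66,[0,25,20],[0,0,0]],[66,[10,60,50],[-0.12,0,0]],[66,[20,95,75],[-0.24,0,0]],[66,[40,130,100],[-0.36,0,0]],[66,[60,165,125],[-0.48,0,0]],[66,[60,205,124],[-0.6,0,0]],[66,[60,245,123],[-0.72,0,0]],[66,[60,285,122],[-0.84,0,0]],[66,[60,325,121],[-0.96,0,0]],[66,[60,365,120],[-1,0,0]]]'; python3 go.py 435.9 101.1 120 53.8
```

```text
time_s: 29.53
tool_pos: [0.4331, -0.0844, 0.1977]
tool_rot: [-92.3, 89.9, -38.4]
force: [0.7, 0.0, 0.5]
grip_width: 0.0662
t 29.53 p [433.1 -84.4 197.7] jaw 54.0 -> 53.8 tilt [ 0.001 -0.001 -1.   ] grip 66.2 F [0.7 0.  0.5] q [-37. -10.  41. 116.   7.  72.  55.]
shift [77.6, 106.9, 151.7] turn [0.003, -0.0, 0.001] rows min 4.8 0.0
```

```bash
python3 -m pendant '[[66,[15,21,30],[0,0,0]],[66,[30,43,60],[0,0,0]],[66,[50,64,90],[0,0,0]],[66,[70,86,120],[0,0,0]],[66,[77,102,145],[0,0,0]],[66,[77,107,152],[0,0,0]],[66,[77,107,152],[0,0,0]],[66,[77,107,152],[0,0,0]]]'; python3 find.py wrist ring_case; python3 go.py 435.9 101.1 26 53.8
python3 - <<'E'
from h import *
c=optics.read_camera("wrist");cv2.imwrite("pics/w11.png",c["image"])
E
```

```text
time_s: 30.2
tool_pos: [0.4375, 0.0989, 0.1205]
tool_rot: [-141.3, 89.9, -87.6]
force: [0.1, -0.5, 0.5]
grip_width: 0.0662
wrist ring_case 0.78 4857 z [0.015 0.036 0.037] rect [435.7 103.9] [50.  45.5] 53.5 lm [437.  104.2]
t 30.35 p [437.7  97.9 120.9] jaw 53.5 -> 53.8 tilt [ 0.001 -0.001 -1.   ] grip 66.3 F [ 0.4  0.4 -0.3] q [-47.  -2.  30. 120.   1.  62.  37.]
shift [94.9, 3.5, 1.5] turn [-0.005, -0.0, 0.001] rows min 2.3 0.0
```

View pics/w11.png

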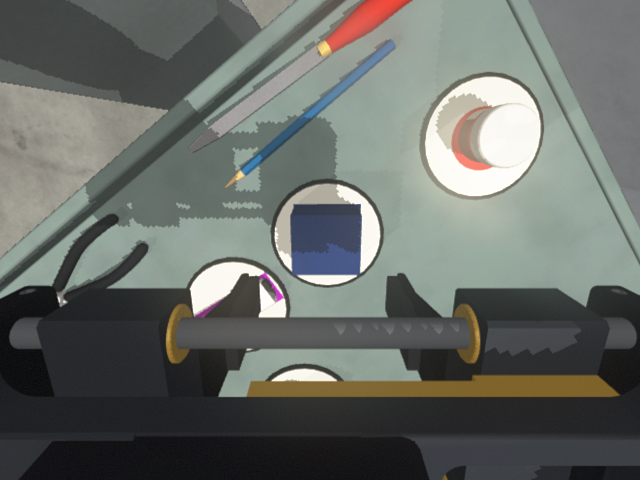

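```bash
python3 - <<'E'
from h import *
c=optics.read_camera("wrist")
ms=models.masks_of("wrist","mat_blue"); print([round(m["confidence"],2) for m in ms], [np.round(np.array(m["extent"])*[640,480,640,480]) for m in ms])
hsv=cv2.cvtColor(c["image"],cv2.COLOR_BGR2HSV)
r,k=np.mgrid[0:480,0:640]; P=(world(c,r.ravel(),k.ravel(),.003)[:,:2]*1000).reshape(480,640,2)
# dark rim: radial profile about guess -> white/blue interior hull
m=((hsv[...,1]<45)&(hsv[...,2]>120))&(np.hypot(P[...,0]-438,P[...,1]-104)<52)
m=cv2.morphologyEx(m.astype(np.uint8),cv2.MORPH_OPEN,np.ones((3,3)))
n,lab,st,ce=cv2.connectedComponentsWithStats(m); lb=lab==1+np.argmax(st[1:,4])
h=cv2.convexHull(P[lb].astype(np.float32)); print(cv2.minEnclosingCircle(h),rect(P[lb]/1000), lb.sum())
E
python3 go.py 435.9 101.1 26 53.8
```

```text
[0.85, 0.65] [array([271., 178., 383., 285.]), array([289., 206., 363., 277.])]
((438.4024353027344, 103.68636322021484), 42.84888458251953) (array([433.7, 107.7]), array([85.4, 72. ]), 50.9) 3139
t 30.5 p [437.5  98.5 120.7] jaw 53.6 -> 53.8 tilt [ 0.001 -0.    -1.   ] grip 66.2 F [-0.7  0.3 -0.2] q [-47.  -2.  30. 120.   1.  62.  37.]
shift [94.7, 2.9, 1.1] turn [-0.004, 0.0, 0.001] rows min 2.3 0.0
```

```bash
python3 -m pendant '[[66,[30,3,1.5],[0,0,0]],[66,[60,3,1.5],[0,0,0]],[66,[85,3,1.5],[0,0,0]],[66,[95,3,1.5],[0,0,0]],[66,[95,3,1.5],[0,0,0]],[42,[95,3,1.5],[0,0,0]],[42,[95,3,1.5],[0,0,0]],[42,[95,3,1.5],[0,0,0]],[42,[95,3,1.5],[0,0,0]],[42,[95,3,1.5],[0,0,0]]]' 12; python3 go.py 438.2 102 32 53.8
```

```text
time_s: 31.33
tool_pos: [0.4368, 0.1029, 0.0267]
tool_rot: [-43.7, 89.9, 10.0]
force: [-1.8, -0.5, 7.1]
grip_width: 0.0499
t 31.33 p [436.8 102.9  26.7] jaw 53.7 -> 53.8 tilt [ 0.002  0.    -1.   ] grip 49.9 F [-1.8 -0.5  7.1] q [-46.   7.  31. 125.  -5.  49.  42.]
shift [-5.3, -1.6, 0.1] turn [-0.002, 0.002, 0.002] rows min 0.1 0.0
```

```bash
python3 -m pendant '[[42,[-3,0,0],[0,0,0]],[42,[-8,0,0],[0,0,0]],[42,[-8,-1.8,0.5],[0,0,0]],[42,[-8,-1.8,0.5],[0,0,0]],[42,[-8,-1.8,0.5],[0,0,0]],[42,[-8,-1.8,0.5],[0,0,0]]]' 12; python3 go.py 438.2 102 26 53.8
python3 - <<'E'
from h import *
import time
a=[]
for i in range(4):
    optics.read_camera("top"); a.append(telemetry.get_obs()["tool_pos"]*1000)
print(np.round(a,1),np.mean(a,0))
E
```

```text
time_s: 31.83
tool_pos: [0.4372, 0.1017, 0.0332]
tool_rot: [-165.4, 89.9, -111.7]
force: [0.3, 0.8, 0.7]
grip_width: 0.0504
t 31.83 p [437.2 101.7  33.2] jaw 53.7 -> 53.8 tilt [-0.    -0.001 -1.   ] grip 50.4 F [0.3 0.8 0.7] q [-46.   7.  31. 124.  -5.  50.  41.]
shift [7.2, -0.6, 0.9] turn [-0.002, -0.001, 0.0] rows min 0.2 0.0
[[437.1 101.7  33.1]
 [437.1 101.7  33.1]
 [437.2 101.7  33.1]
 [437.2 101.7  33.1]] [437.15129075 101.71962323  33.10685008]
```

```bash
python3 -m pendant '[[42,[3,0,0.9],[0,0,0]],[42,[6,0,0.9],[0,0,0]],[42,[7.5,0,0.9],[0,0,0]],[42,[7.5,0,0.9],[0,0,0]],[56,[7.5,0,0.9],[0,0,0]],[66,[7.5,0,0.9],[0,0,0]],[66,[7.5,0,0.9],[0,0,0]],[66,[-15,0,0.9],[0,0,0]],[66,[-50,0,0.9],[0,0,0]],[66,[-90,0,0.9],[0,0,0]]]' 12; python3 go.py 433 -84 198 53.8; python3 go.py 300 -430 260 53.8
```

```text
time_s: 32.87
tool_pos: [0.4361, 0.1017, 0.1226]
tool_rot: [169.2, 89.7, -137.1]
force: [0.1, 1.6, 0.5]
grip_width: 0.0656
t 32.87 p [436.1 101.7 122.6] jaw 53.7 -> 53.8 tilt [-0.004 -0.004 -1.   ] grip 65.6 F [0.1 1.6 0.5] q [-48.  -2.  31. 120.   1.  62.  36.]
shift [-74.6, -107.5, -151.8] turn [-0.002, -0.006, -0.001] rows min 4.8 0.1
t 32.87 p [436.1 101.7 122.6] jaw 53.7 -> 53.8 tilt [-0.004 -0.004 -1.   ] grip 65.6 F [0.1 1.6 0.5] q [-48.  -2.  31. 120.   1.  62.  36.]
shift [-134.7, -205.3, -509.7] turn [-0.002, -0.006, -0.001] rows min 13.6 0.1
```

```bash
python3 -m pendant '[[66,[-20,-12,-17],[0,0,0]],[66,[-40,-30,-45],[0,0,0]],[66,[-60,-50,-72],[0,0,0]],[66,[-74,-70,-100],[0,0,0]],[66,[-74,-90,-127],[0,0,0]],[66,[-74,-108,-152],[0,0,0]],[66,[-80,-118,-185],[0,0,0]],[66,[-90,-128,-220],[0,0,0]],[66,[-100,-138,-255],[0,0,0]],[66,[-110,-148,-290],[0,0,0]]]'; python3 -m pendant '[[66,[0,-10,-35],[0,0,0]],[66,[0,-20,-70],[0,0,0]],[66,[0,-30,-105],[0,0,0]],[66,[0,-40,-140],[0,0,0]],[66,[0,-50,-170],[0,0,0]],[66,[0,-50,-170],[0,0,0]],[66,[0,-50,-170],[0,0,0]]]'
python3 - <<'E'
from h import *
c=optics.read_camera("side");cv2.imwrite("pics/s12.png",cv2.resize(c["image"][180:330,180:430],None,fx=3,fy=3,interpolation=cv2.INTER_CUBIC))
c=optics.read_camera("top");cv2.imwrite("pics/t12.png",cv2.resize(c["image"][140:340,170:480],None,fx=2.5,fy=2.5,interpolation=cv2.INTER_CUBIC))
E
python3 find.py side,top pot,ring_case,spool,lighter,dish,wedge
```

```text
time_s: 33.7
tool_pos: [0.3843, -0.22, 0.2337]
tool_rot: [-165.9, 90.0, -112.2]
force: [0.7, -0.6, 0.3]
grip_width: 0.0662
time_s: 34.28
tool_pos: [0.324, -0.3862, 0.2334]
tool_rot: [165.0, 89.7, -141.5]
force: [-0.7, 0.4, 0.3]
grip_width: 0.0659
side pot 0.72 511 z [0.006 0.03  0.041] rect [446.4 237.5] [38.9 40.4] 17.6 lm [452.8 258.5]
side ring_case 0.83 1083 z [0.006 0.03  0.037] rect [438.5 100.5] [52.6 46.6] 52.5 lm [439.3 103.5]
side spool 0.88 822 z [0.004 0.024 0.026] rect [560.8 -15.7] [48.  44.7] 86.8 lm [564.5 -23.9]
side lighter 0.57 542 z [0.006 0.014 0.015] rect [445.3  -1.2] [77.8 24.3] 85.6 lm [436.4   8.8]
side dish none
side wedge 0.67 1876 z [0.004 0.033 0.042] rect [655.1 -28. ] [50.8 60.3] 15.4 lm [656.4 -24.2]
top pot 0.82 559 z [0.015 0.039 0.041] rect [444.3 240.2] [39.4 38.9] 23.8 lm [443.1 242.6]
top ring_case 0.73 873 z [0.032 0.035 0.038] rect [436.3 103.3] [49.2 45.1] 53.7 lm [433.6 103.6]
top spool 0.67 561 z [0.02  0.023 0.026] rect [557.7 -14.1] [42.  44.5] 45.1 lm [561.6 -13.6]
top lighter 0.56 593 z [0.01  0.013 0.016] rect [441.9   1.4] [72.9 23.1] 89.9 lm [445.6   0.6]
top dish 0.92 1356 z [0.004 0.009 0.019] rect [656.3 153.7] [68.5 68.5] 78.8 lm [654.9 153.9]
top wedge 0.76 1378 z [0.01  0.039 0.042] rect [652.7 -25.2] [50.6 59.3] 15.1 lm [651.  -28.4]
```

View pics/s12.png

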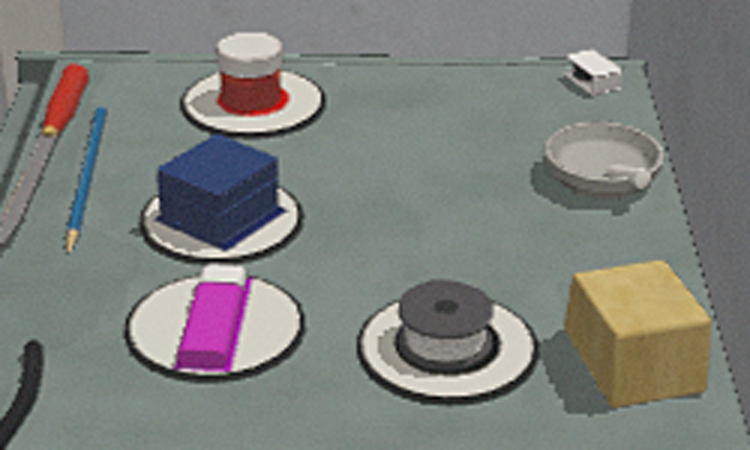

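View pics/t12.png

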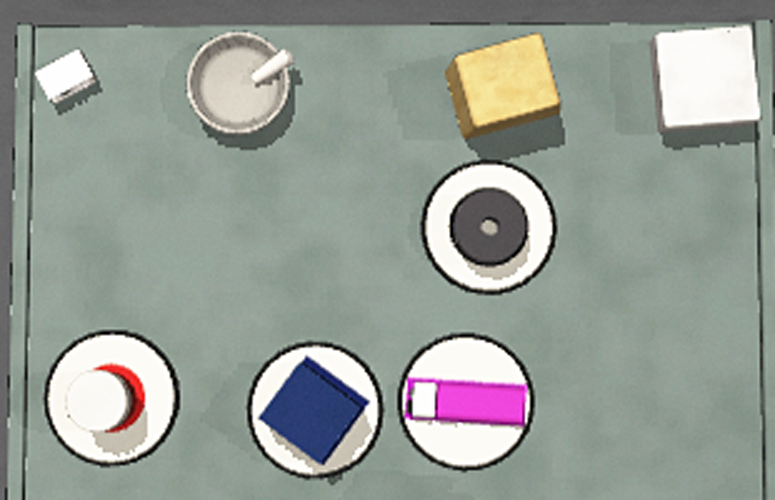

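```bash
python3 -c "
from h import *
print(env.sign_off())"
```

```text
the job is handed in; nothing more can be done
None
```

I placed the pot, spool, ring box and lighter on their mats in that order and handed the job in at about 35 s of the 96 s. The arm was clear of everything at hand-in.

My first placing of the ring box was about 2.4 mm off centre, so I regrasped it and shifted it.

**Final checks, top and side cameras:**

| Item | Measured offset from its shape |
|---|---|
| Ring box | about 1 mm, and parallel to the square |
| Pot | about 1 mm |
| Spool | about 1.5 mm |
| Lighter | about 1 mm, and along the bar |

- **Bystanders:** the dish and wedge read the same positions as at the start.
- **Disagreements:** the two cameras differ by 2–3 mm in absolute position, so I judged each object against its mat within the same picture. In the last pass the side camera missed the dish. The top camera's last spool and lighter masks came out small; taken at face value they put the spool about 2.7 mm off and the lighter turned about 3.5°. An earlier top reading of the lighter and the side view both had it within 1° of the bar.

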